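# Close the tray's locking divider on the tin

### The arm

A 6-joint arm with a two-finger parallel gripper is mounted at the origin on a cart in front of the work surface, level with it; the furniture and walls round the work are solid. World frame = base frame: x ahead of the robot, y to its left, z up, the work surface at z = 0. Lengths are in m, angles in degrees, forces in N, time in s.
With the tool pointing down it reaches from about 0.4 to 0.825 m from the base axis. Payload 7 kg.
Tool frame: the origin (TCP) lies on the centre line of the jaws, within the pads' length; the fingertips stand 11 mm ahead of it and the grasp point (between the pads) lies 8 mm behind it; z points along the fingers, y is the line along which they close (so a half turn about z gives the same grasp; the last joint's range is limited). The gripper opens to 88 mm and grips with 3 to 60 N. Pads are 19 mm wide; open, the fingers measure 130 mm over their backs; the gripper's body (78 mm by 193 mm) begins 47 mm behind the grasp point.
Start: joints at [-48.065, 20.546, 0.682, 0, -70.136, -16.507], TCP at [0.29, -0.61, 0.238] pointing down, gripper open.
Joint ranges: [-176.03, 176.03], [-82.01, 121.73], [-58.28, 71.71], [-173.87, 95.51], [-174.79, -0.11], [-173.66, 173.66]. Speed limits (degrees/s): [136.94, 136.94, 172.46, 180, 180, 180].

### API

Orientations are given as [roll, pitch, yaw] about the fixed x, y, z axes, in that order (R = Rz(yaw) Ry(pitch) Rx(roll)).
In Python, from plant import r, capture, camera_model, job gives the robot as it stands.
- The arm moves only by the tool drive_tool, never from a script. Its argument "increments" is a list that holds one entry, the list of rows, each a list of 5 numbers: the gripper's target within -1 to 1 (fully open at 1, half-way at 0, shut at -1), then the shift along the tool's x, y, z scaled (see below), then the turn about the tool's z scaled (see below). In form: [[[gripper, tx, ty, tz, roll], ...]]. A call has 1 to 5 rows; each row is the pose to reach, as a shift and turn from the pose commanded when the call began, along the tool's axes at that moment, turning the shorter way round; what a row does not reach only later rows make up. The controller multiplies each number of a shift by 120 mm and each number of a turn by 360 degrees. A row lasts 1/8 s, in which the tool goes at most 62.5 mm and 10.7 degrees, less where a joint would pass 70% of its speed; a pose out of reach is approached as far as the arm can. A call with a number of a shift or a turn outside -1 to 1 is refused whole. A call with a gripper value outside its range is refused whole. The fingers move at their own pace and stop on an object; "squeeze" is the grip in N (left out, the last holds). Time passes only in rows, so rows that repeat a pose let the fingers close. It gives the time, the measured TCP pose, the force, the opening and the grip force at its end, in the units of the state.
- r.get_state(): the state, without advancing time (a new reading comes with each control period).
- capture(name): name is "side" or "top" or "wrist"; returns the picture (384x512x3 uint8, red, green, blue); there is no depth.
- camera_model(name): a dict with "camera_matrix" (3x3 intrinsics, pixels), "rvec" (rotation vector, rad) and "tvec" (3), from world to camera coordinates, as OpenCV has them. Camera axes: x right, y down, z forward; pixel columns grow to the right and rows downward; lengths in m; the calibration is good to about 2 mm. The wrist camera is an equidistant fisheye: a pixel r from the principal point sees the ray r / f radians off the axis. A picture is of the moment at which its call begins: read the wrist's pose just before it. camera_model takes no time and is no camera call; for the wrist camera it gives the pose at the moment of the call.
- job.close_job(): hands the job in; it is judged then, once.
The state is a dict: "time_s": time; "joints": joint angles; "qd": joint speeds; "joint_torque": joint torques, N m; "tcp_pos": TCP position; "eef_rot": TCP orientation; "contact_force": force on the tool from outside, world axes, zero at the start; "moment": the same for the moment, N m; "gripper_width": finger opening in m; "gripper_force": force on a finger pad.
Only numpy, scipy, OpenCV 4.12 (cv2) and the standard library are available. Lean on these libraries where they do the work, as an engineer would, in place of code of your own. Each camera call takes 0.05 s, during which the arm holds its last target. There are 200 camera calls.

### The job

Two alike wooden trays stand on the counter, each with a sliding divider that is locked until the steel tab on its handle is squeezed. On the tray that holds the tin, squeeze the tab towards the wooden post, keep it squeezed while you slide the divider left, and bring it up until the tin is held snugly, upright, between the divider and the tray's left end wall; then let go so that it locks again. Leave the divider of the empty tray where it is.

Things in the scene. Friction and masses are not known exactly. Their poses are not given: they have to be found in the camera images.
- divider_grip (a point): Middle of the tin tray divider's handle, 48 mm above the counter. +y: the way it slides to the tin (left), +x: across, away from the robot. Two upright plates 40 mm long along y: fixed post (outer face x = +24 mm) and steel lock tab on the robot's side (x = -24 mm); 48 mm wide in all, 38 squeezed; tops 69 mm above the counter, grippable from 24 mm up. Divider plate: y = +39 to +45 mm, 48 mm high.
- divider (a joint): Travel of that divider towards the left end wall, m, 0 to 0.135; starts at 0 to 0.04. At value q its face is 206 mm - q from the inside of that wall, so at 0.120 it holds the 86 mm tin tight against the wall. Takes about 2 N when unlocked; stays put when locked.
- lock_tab (a joint): Squeeze of that divider's lock tab, m: 0 = sprung out, its tooth seated in the 6 mm rack on the tray's near lip, locked; up to 0.010 as the tab is pushed along +x of divider_grip towards the post. Unlocked from about 0.0055 on, held pressed by 10 to 12 N (8 N at 0). Let go, the tooth drops into the nearest notch, which may shift the divider by up to 3 mm either way.
- tin_tray: The tray that holds the tin, wood, 110 x 300 mm, fixed to the counter. Origin: centre of its underside; y along the tray towards its left end wall (inside at y = +144 mm, 32 mm high), x across, away from the robot. Floor 6 mm above the counter; side lips 98 mm apart inside, 22 mm high, teeth on the near one; the right end wall is 22 mm high.
- tuna: The low tin, 86 mm across, 40 mm high, about 0.25 kg, standing loose in its tray between the divider and the left end wall, within 30 mm of that wall. Origin at the centre of its underside. The divider may push it along the tray floor.
- spare_divider_grip (a point): The same point on the divider of the other, empty tray (same make). To be left where it is.
There are look-alikes about, which are no part of the job. Of the things that look like the tuna, the middle-sized one is meant.

How it is judged:
By the outcome, as a careful person would: the job done as asked, in the order asked, and still so for the second after the job is handed in, with the robot touching nothing.
It also fails if it takes over 35 s, if anything falls off the work surface, if the arm or the gripper's body presses on something with over 40 N, if the wrist force passes 120 N, or if a joint passes its speed limit or range.

## Working session

There is one attempt and no reset: what is moved stays moved. The work goes in short steps, Python scripts to look and compute and a tool call to move; the robot and the scene stay as the last step left them, time stands still between calls to the robot, and variables do not carry over. Pictures are saved under pics/ and viewed, at most 10 in all, crops included, and the job is handed in when it is done.

Besides the shell and the picture viewer there is one more tool, called as name(argument=value, ...) on one line, values as JSON. drive_tool: Moves the arm, as the interface text tells. Its arguments: {"type":"object","properties":{"increments":{"type":"array"},"squeeze":{"type":"number"}},"required":["increments"]}

```bash
mkdir -p pics; python3 - <<'E'
from plant import r,capture,camera_model
import cv2
print(r.get_state())
for n in("top","side"):
    im=capture(n); cv2.imwrite(f"pics/{n}0.png",im[:,:,::-1]); cv2.imwrite(f"pics/{n}0b.png",cv2.resize(im[:,:,::-1],(800,600),interpolation=cv2.INTER_CUBIC))
    print(camera_model(n))
E
```

```text
{'time_s': 0.0, 'joints': array([-4.80622647e+01,  2.05917023e+01,  6.34314670e-01, -2.15337864e-02,
       -7.01354741e+01, -1.65071280e+01]), 'qd': array([-0.07504512,  0.09761963, -0.07137139, -0.11827381, -0.07169988,
       -0.05619588]), 'joint_torque': array([ 1.26032542e-04, -5.82731152e+01,  2.93050522e+01,  6.99721053e+00,
        6.77369404e-03, -1.16172278e-04]), 'tcp_pos': array([ 0.28964371, -0.60917879,  0.23661932]), 'eef_rot': array([ 1.79905213e+02, -6.97921867e-03, -1.54576720e+02]), 'contact_force': array([0.37280107, 0.28691956, 0.47775228]), 'moment': array([-3.52385524e-05, -1.42947214e-02, -6.21668029e-03]), 'gripper_force': 0.0, 'gripper_width': 0.08764944583236635}
{'camera_matrix': array([[367.09862196,   0.        , 253.42312651],
       [  0.        , 367.09862196, 194.97769463],
       [  0.        ,   0.        ,   1.        ]]), 'rvec': array([ 2.20071657, -2.17663258,  0.07044062]), 'tvec': array([0.06822321, 0.53139649, 0.91092915])}
{'camera_matrix': array([[350.87443439,   0.        , 260.03151041],
       [  0.        , 350.87443439, 194.41761166],
       [  0.        ,   0.        ,   1.        ]]), 'rvec': array([ 0.39971066, -2.69716173,  1.30595558]), 'tvec': array([0.52555072, 0.09382398, 0.83852375])}
```

View pics/top0b.png

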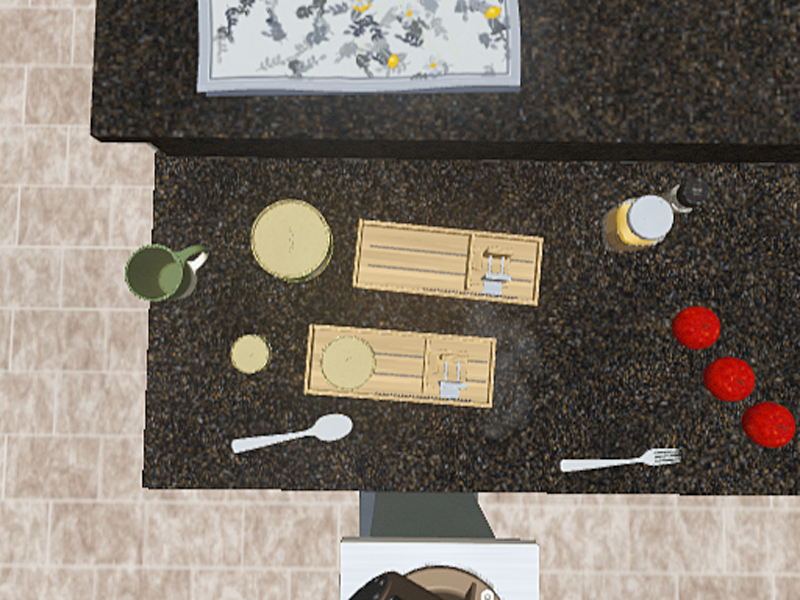

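View pics/side0b.png

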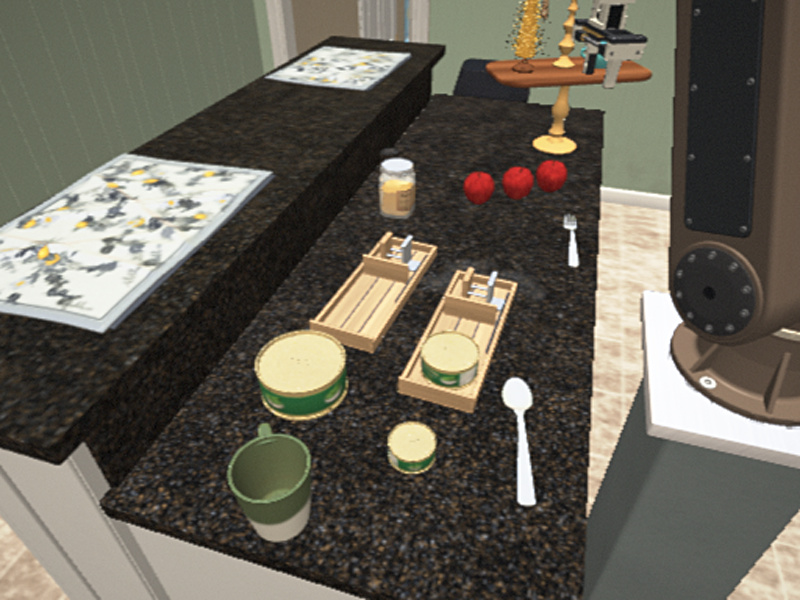

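Top view (800×600): the candidates for the tin are the large one (292,240), the one in the near tray (348,362), and the small one (250,354). The middle-sized one in the near tray is meant. Handle candidates are the near tray's at (452,372) and the far, empty tray's at (495,268), so I choose the near one. I'll check it in a close crop.

```bash
python3 - <<'E'
import cv2
im=cv2.imread("pics/top0.png")[200:268,190:323]
cv2.imwrite("pics/topc.png",cv2.resize(im,None,fx=6,fy=6,interpolation=cv2.INTER_CUBIC))
E
```

```text
(no output)
```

View pics/topc.png

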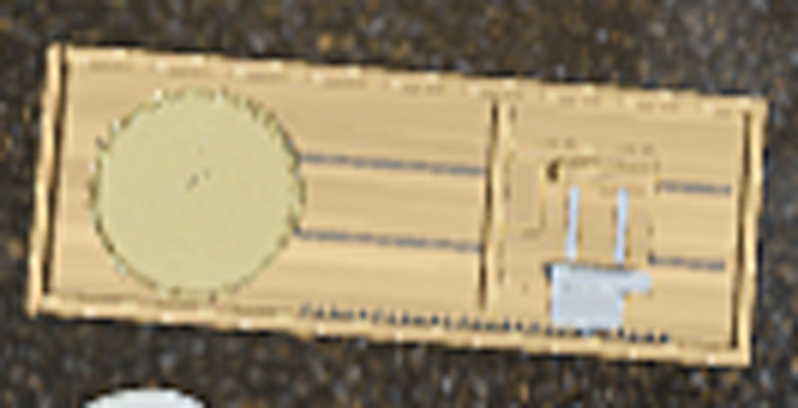

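The crop shows the tin in the near tray, centred at (198,193). The divider plate is at u≈490, and the handle has its post at v≈155–180 and its steel tab at v≈268, u 552–650. Next I'll fit the tray pose and the divider travel.

```bash
cat > h.py <<'E'
import numpy as np, cv2
from plant import camera_model
def ray(n,px,z):
    m=camera_model(n); R=cv2.Rodrigues(m["rvec"])[0]; c=-R.T@m["tvec"]
    p=cv2.undistortPoints(np.array([[px]],float),m["camera_matrix"],None)[0,0]
    d=R.T@np.array([p[0],p[1],1]); return c+d*(z-c[2])/d[2]
def proj(n,P):
    m=camera_model(n); return cv2.projectPoints(np.array(P,float).reshape(-1,3),m["rvec"],m["tvec"],m["camera_matrix"],None)[0][:,0]
def crop(u,v): return (190+(u+.5)/6-.5,200+(v+.5)/6-.5)
E
python3 - <<'E'
from h import *
from scipy.optimize import least_squares
obs=[((52,46),(.055,.15,.032)),((30,312),(-.055,.15,.032)),((767,100),(.055,-.15,.022)),((748,362),(-.055,-.15,.022))]
W=lambda p,l:[p[0]+np.cos(p[2])*l[0]-np.sin(p[2])*l[1],p[1]+np.sin(p[2])*l[0]+np.cos(p[2])*l[1],l[2]]
f=lambda p:np.concatenate([W(p,l)[:2]-ray("top",crop(*c),l[2])[:2] for c,l in obs])
s=least_squares(f,[.5,-.0,0]);p=s.x;print("tray",p[:2],np.degrees(p[2]),"res mm",(s.fun*1e3).round(1))
def L(c,z):
    d=ray("top",crop(*c),z)[:2]-p[:2];c_,s_=np.cos(p[2]),np.sin(p[2]);return (np.array([c_*d[0]+s_*d[1],-s_*d[0]+c_*d[1]])*1e3).round(1)
for n,c,z in [("div far L",(490,97),.048),("div near L",(483,300),.048),("tin",(198,193),.046),("tabL",(552,267),.069),("tabR",(650,267),.069),("postL",(545,155),.069),("postR",(655,152),.069)]: print(n,L(c,z))
np.save("tray.npy",p)
E
```

```text
tray [0.43370918 0.06557037] -3.6135436381311696 res mm [ 0.4  1.2 -0.1  1.3  0.5 -0.8 -0.8 -1.7]
div far L [ 46.9 -32.6]
div near L [-34.9 -35.6]
tin [-0.7 82.7]
tabL [-18.3 -60.7]
tabR [-15.5 -99.2]
postL [ 25.4 -54.9]
postR [ 29.8 -98.2]
```

drive_tool(increments=[[[1,-0.4,0.5,0,0],[1,-0.8,1,0,0],[1,-0.8,1,0,0],[1,-0.8,1,0,0]]])

```text
time_s: 0.6
tcp_pos: [0.3254, -0.4582, 0.238]
eef_rot: [-180.0, 0.0, -154.4]
contact_force: [0.3, -0.1, -0.2]
gripper_width: 0.0874
gripper_force: 0.0
```

drive_tool(increments=[[[1,-0.4,0.5,0,0],[1,-0.8,1,0,0],[1,-0.8,1,0,0]]])

```text
time_s: 0.98
tcp_pos: [0.3603, -0.3088, 0.2375]
eef_rot: [180.0, 0.0, -154.5]
contact_force: [0.7, -0.2, -0.4]
gripper_width: 0.0878
gripper_force: 0.0
```

drive_tool(increments=[[[1,-0.4,0.5,0,0],[1,-0.8,1,0,0],[1,-0.8,1,0,0]]])

```text
time_s: 1.35
tcp_pos: [0.3958, -0.159, 0.2377]
eef_rot: [-180.0, 0.0, -154.5]
contact_force: [0.8, 0.3, 0.4]
gripper_width: 0.0875
gripper_force: 0.0
```

drive_tool(increments=[[[1,-0.4,0.5,0,0],[1,-0.8,1,0,0],[1,-0.8,1,0,0],[1,-0.8,1,0,0]]])

```text
time_s: 1.85
tcp_pos: [0.4312, -0.0098, 0.2374]
eef_rot: [-180.0, -0.0, -154.4]
contact_force: [-0.1, -0.7, 0.5]
gripper_width: 0.0874
gripper_force: 0.0
```

drive_tool(increments=[[[1,0,0,0,-0.03],[1,0,0,0,-0.06],[1,0,0,0,-0.09],[1,0,0,0,-0.12],[1,0,0,0,-0.12]]])

```text
time_s: 2.48
tcp_pos: [0.4305, -0.0121, 0.2374]
eef_rot: [180.0, -0.0, -111.5]
contact_force: [-0.1, -1.1, -0.0]
gripper_width: 0.0875
gripper_force: 0.0
```

drive_tool(increments=[[[1,0,0,0,-0.025],[1,0,0,0,-0.05],[1,0,0,0,-0.05],[1,0,0,0,-0.05]]])

```text
time_s: 2.98
tcp_pos: [0.4305, -0.0115, 0.2375]
eef_rot: [180.0, -0.0, -93.7]
contact_force: [0.8, -0.1, -0.6]
gripper_width: 0.0875
gripper_force: 0.0
```

```bash
python3 - <<'E'
from plant import r,capture,camera_model
import cv2,numpy as np
m=camera_model("wrist"); print(m); print(r.get_state()["tcp_pos"])
np.savez("w1.npz",**{k:np.array(m[k]) for k in("camera_matrix","rvec","tvec")})
im=capture("wrist"); cv2.imwrite("pics/w1.png",im[:,:,::-1]); cv2.imwrite("pics/w1b.png",cv2.resize(im[:,:,::-1],(800,600),interpolation=cv2.INTER_CUBIC))
E
```

```text
{'camera_matrix': array([[297.31863964,   0.        , 250.77020374],
       [  0.        , 297.31863964, 193.78610429],
       [  0.        ,   0.        ,   1.        ]]), 'rvec': array([-0.10214945, -3.10772911, -0.38552387]), 'tvec': array([ 0.43087748, -0.04676587,  0.38517657])}
[ 0.43049277 -0.01153208  0.23751387]
```

View pics/w1b.png

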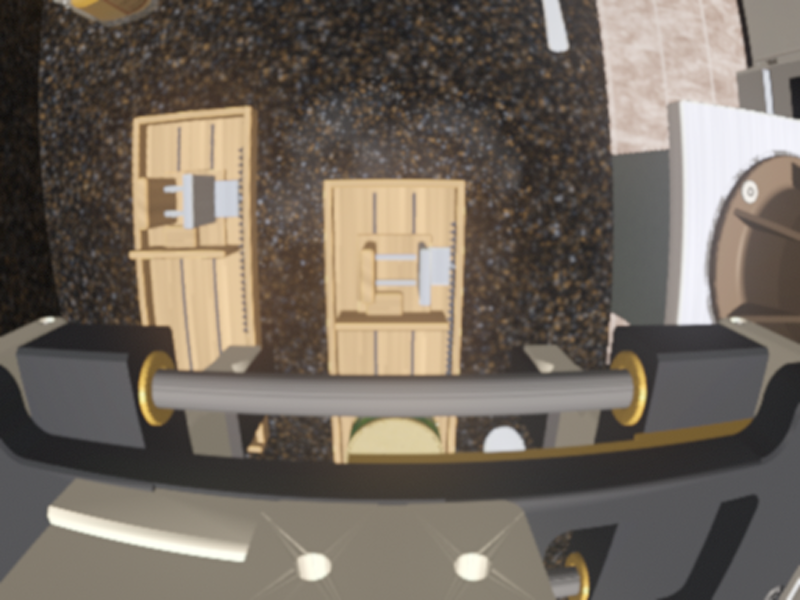

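The wrist view shows the tin tray's handle with the post at (366,280) and the tab at (426,276). The divider plate is at v≈320, and the empty tray is off to the left. I'll enlarge the handle.

```bash
python3 - <<'E'
import cv2
im=cv2.imread("pics/w1.png")[110:220,195:310]
cv2.imwrite("pics/w1c.png",cv2.resize(im,None,fx=5,fy=5,interpolation=cv2.INTER_CUBIC))
E
```

```text
(no output)
```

View pics/w1c.png

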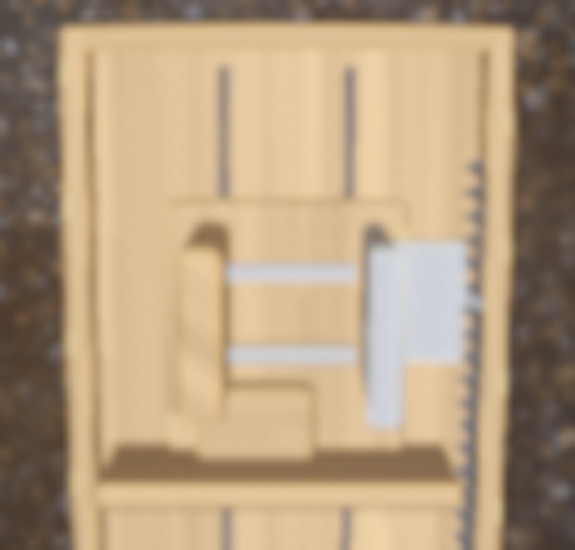

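```bash
python3 - <<'E'
from h import *
m=np.load("w1.npz"); K=m["camera_matrix"];R=cv2.Rodrigues(m["rvec"])[0];c=-R.T@m["tvec"]
p=np.load("tray.npy")
def W(u,v,z):
    px=np.array([[[195+(u+.5)/5-.5,110+(v+.5)/5-.5]]])
    q=cv2.fisheye.undistortPoints(px,K,np.zeros(4))[0,0]
    d=R.T@np.array([q[0],q[1],1]);return c+d*(z-c[2])/d[2]
for n,u,v,z in[("postR",178,246,.069),("postL",178,428,.069),("tabR",405,246,.069),("tabL",405,430,.069),("platefar",95,505,.048),("platenear",460,505,.048),("cornF",60,28,.022),("cornN",513,30,.022),("lipF",75,545,.022),("lipN",505,545,.022)]:
    w=W(u,v,z);d=w[:2]-p[:2];a=p[2]
    print(n,w.round(4),"tray:",(1e3*np.array([np.cos(a)*d[0]+np.sin(a)*d[1],-np.sin(a)*d[0]+np.cos(a)*d[1]])).round(1))
E
```

```text
postR [ 0.4514 -0.0375  0.069 ] tray: [  24.2 -101.8]
postL [0.4546 0.0026 0.069 ] tray: [ 24.8 -61.5]
tabR [ 0.4029 -0.0343  0.069 ] tray: [ -24.5 -101.7]
tabL [0.4048 0.0063 0.069 ] tray: [-25.1 -60.9]
platefar [0.4779 0.0255 0.048 ] tray: [ 46.7 -37.2]
platenear [0.391  0.0312 0.048 ] tray: [-40.4 -37. ]
cornF [ 0.4799 -0.0875  0.022 ] tray: [  55.7 -149.9]
cornN [ 0.3699 -0.0799  0.022 ] tray: [ -54.5 -149.2]
lipF [0.4883 0.0439 0.022 ] tray: [ 55.8 -18.1]
lipN [0.3768 0.0513 0.022 ] tray: [-55.9 -17.8]
```

drive_tool(increments=[[[1,0.034,-0.028,0.4,0],[1,0.034,-0.028,0.8,0],[1,0.034,-0.028,1,0],[1,0.034,-0.028,1,0]]])

```text
time_s: 3.52
tcp_pos: [0.4324, -0.016, 0.1162]
eef_rot: [179.8, -0.1, -93.5]
contact_force: [0.1, 0.1, 1.3]
gripper_width: 0.0871
gripper_force: 0.0
```

drive_tool(increments=[[[1,0,-0.008,0.2,0],[1,0,-0.008,0.4,0],[1,0,-0.008,0.59,0],[1,0,-0.008,0.59,0],[1,0,-0.008,0.59,0]]])

```text
time_s: 4.15
tcp_pos: [0.4357, -0.0152, 0.0481]
eef_rot: [-179.9, 0.0, -93.4]
contact_force: [0.2, 0.2, -0.5]
gripper_width: 0.0876
gripper_force: 0.0
```

drive_tool(increments=[[[-1,0,0.008,0.02,0],[-1,0,0.008,0.02,0],[-1,0,0.008,0.02,0],[-1,0,0.008,0.02,0],[-1,0,0.008,0.02,0]]], squeeze=25)

```text
time_s: 4.78
tcp_pos: [0.431, -0.0163, 0.0438]
eef_rot: [179.7, -0.1, -93.4]
contact_force: [3.7, -2.6, -0.3]
gripper_width: 0.0434
gripper_force: 12.9
```

drive_tool(increments=[[[-1,0,0,0,0],[-1,0,0,0,0],[-1,0,0,0,0],[-1,0,0,0,0]]])

```text
time_s: 5.28
tcp_pos: [0.434, -0.0154, 0.0442]
eef_rot: [-180.0, 0.0, -93.4]
contact_force: [5.9, -0.5, -10.0]
gripper_width: 0.0378
gripper_force: 25.0
```

drive_tool(increments=[[[-1,-0.06,0,0,0],[-1,-0.13,0,0,0],[-1,-0.21,0,0,0],[-1,-0.29,0,0,0],[-1,-0.29,0,0,0]]])

```text
time_s: 5.9
tcp_pos: [0.4363, 0.02, 0.0441]
eef_rot: [-180.0, 0.0, -93.3]
contact_force: [5.3, 1.2, -12.1]
gripper_width: 0.0375
gripper_force: 25.0
```

drive_tool(increments=[[[-1,-0.08,0,0,0],[-1,-0.16,0,0,0],[-1,-0.25,0,0,0],[-1,-0.33,0,0,0],[-1,-0.33,0,0,0]]])

```text
time_s: 6.52
tcp_pos: [0.4389, 0.0597, 0.0442]
eef_rot: [-179.9, 0.0, -93.3]
contact_force: [6.9, 1.0, -12.7]
gripper_width: 0.0377
gripper_force: 25.0
```

drive_tool(increments=[[[-1,-0.03,0,0,0],[-1,-0.06,0,0,0],[-1,-0.1,0,0,0],[-1,-0.1,0,0,0]]])

```text
time_s: 7.02
tcp_pos: [0.4396, 0.0712, 0.0442]
eef_rot: [-179.9, 0.0, -93.4]
contact_force: [7.5, -0.2, -12.5]
gripper_width: 0.0375
gripper_force: 25.0
```

drive_tool(increments=[[[-1,-0.02,0,0,0],[-1,-0.04,0,0,0],[-1,-0.055,0,0,0],[-1,-0.055,0,0,0]]])

```text
time_s: 7.52
tcp_pos: [0.44, 0.0776, 0.0442]
eef_rot: [-179.9, 0.0, -93.4]
contact_force: [9.5, -1.8, -11.9]
gripper_width: 0.037
gripper_force: 25.0
```

drive_tool(increments=[[[-1,-0.01,0,0,0],[-1,-0.015,0,0,0],[-1,-0.015,0,0,0]]])

```text
time_s: 7.9
tcp_pos: [0.4399, 0.0782, 0.0442]
eef_rot: [-180.0, -0.1, -93.4]
contact_force: [12.4, -10.8, -12.5]
gripper_width: 0.0374
gripper_force: 25.0
```

drive_tool(increments=[[[-1,-0.005,0,0,0],[-1,-0.005,0,0,0],[-1,-0.005,0,0,0]]])

```text
time_s: 8.28
tcp_pos: [0.4399, 0.0783, 0.0442]
eef_rot: [-180.0, -0.1, -93.4]
contact_force: [12.9, -13.0, -11.9]
gripper_width: 0.0375
gripper_force: 25.0
```

```bash
python3 - <<'E'
from plant import r,capture
import cv2
im=capture("side")[150:300,200:360]; cv2.imwrite("pics/s2.png",cv2.resize(im[:,:,::-1],None,fx=4,fy=4,interpolation=cv2.INTER_CUBIC))
s=r.get_state();print(s["tcp_pos"],s["contact_force"],s["gripper_width"])
E
```

```text
[0.43988912 0.07833228 0.04420047] [ 13.1697346  -13.32503582 -11.26936741] 0.03753270273114451
```

View pics/s2.png

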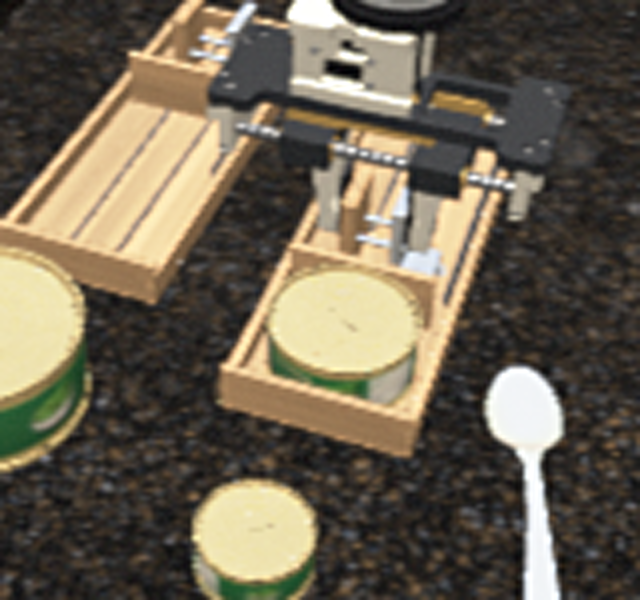

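The side view shows the tin upright, with its top centred near (345,322), between the divider and the left wall. I'll check numerically whether it touches the wall.

```bash
python3 - <<'E'
from h import *
p=np.load("tray.npy");a=p[2]
def T(P):
    P=np.array(P);return np.c_[p[0]+np.cos(a)*P[:,0]-np.sin(a)*P[:,1],p[1]+np.sin(a)*P[:,0]+np.cos(a)*P[:,1],P[:,2]]
t=np.linspace(0,2*np.pi,72)
im=cv2.imread("pics/s2.png")
def dr(P,c): cv2.polylines(im,[np.int32((proj("side",T(P))-[200,150]+.5)*4-.5)],True,c,1)
for y,c in((.101,(0,0,255)),(.097,(255,0,0))): dr(np.c_[.043*np.cos(t),y+.043*np.sin(t),0*t+.046],c)
dr([[-.055,.15,.032],[.055,.15,.032],[.055,.144,.032],[-.055,.144,.032]],(0,255,0))
dr([[-.048,.058,.048],[.048,.058,.048],[.048,.052,.048],[-.048,.052,.048]],(255,0,255))
cv2.imwrite("pics/s2o.png",cv2.resize(im[220:480,180:480],None,fx=2,fy=2))
E
```

```text
(no output)
```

View pics/s2o.png

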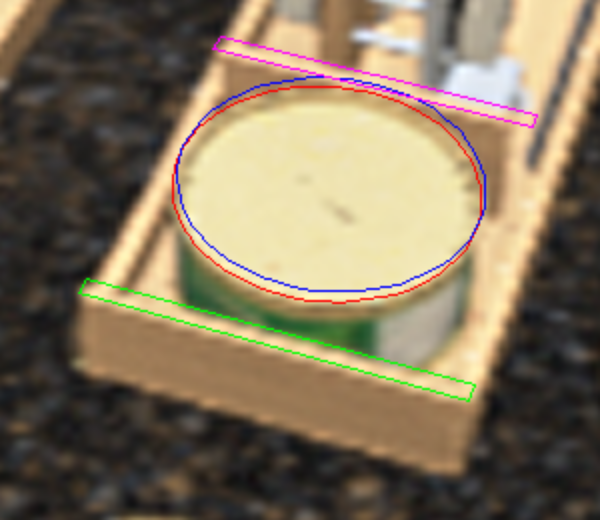

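drive_tool(increments=[[[-0.05,0,0,0,0],[0.1,0,0,0,0],[0.3,0,0,0,0],[0.6,0,0,0,0],[1,0,0,0,0]]])

```text
time_s: 8.95
tcp_pos: [0.4396, 0.08, 0.0446]
eef_rot: [-180.0, 0.0, -93.4]
contact_force: [-0.8, 0.5, -0.4]
gripper_width: 0.0714
gripper_force: 0.0
```

drive_tool(increments=[[[1,0,0,0,0],[1,0,0,0,0],[1,0,0,0,0],[1,0,0,0,0]]])

```text
time_s: 9.45
tcp_pos: [0.4392, 0.0797, 0.0444]
eef_rot: [180.0, -0.0, -93.4]
contact_force: [-0.7, -0.4, 0.2]
gripper_width: 0.0875
gripper_force: 0.0
```

drive_tool(increments=[[[1,0,0,-0.2,0],[1,0,0,-0.6,0],[1,0,0,-1,0],[1,0,0,-1,0]]])

```text
time_s: 9.95
tcp_pos: [0.4413, 0.0809, 0.1681]
eef_rot: [-179.6, 0.2, -93.3]
contact_force: [-0.2, -0.0, -0.2]
gripper_width: 0.0878
gripper_force: 0.0
```

drive_tool(increments=[[[1,0.4,0,-0.3,0],[1,0.8,0,-0.6,0],[1,1,0,-0.6,0],[1,1,0,-0.6,0]]])

```text
time_s: 10.45
tcp_pos: [0.4316, -0.0413, 0.2361]
eef_rot: [180.0, 0.0, -93.5]
contact_force: [0.1, 0.1, 0.0]
gripper_width: 0.0876
gripper_force: 0.0
```

drive_tool(increments=[[[1,0.4,0,0,0],[1,0.8,0,0,0],[1,1,0,0,0],[1,1,0,0,0]]])

```text
time_s: 10.95
tcp_pos: [0.4247, -0.1606, 0.2353]
eef_rot: [179.9, -0.0, -93.5]
contact_force: [-0.0, 0.4, -0.1]
gripper_width: 0.0878
gripper_force: 0.0
```

```bash
python3 - <<'E'
from plant import r,capture
import cv2
im=capture("top"); cv2.imwrite("pics/t3.png",im[:,:,::-1]); im=im[128:278,180:380]; cv2.imwrite("pics/t3b.png",cv2.resize(im[:,:,::-1],None,fx=4,fy=4,interpolation=cv2.INTER_CUBIC))
s=r.get_state();print(s["tcp_pos"],s["contact_force"],s["time_s"])
E
```

```text
[ 0.42479609 -0.15984424  0.23545932] [-0.17521455  0.77971251 -0.06499982] 11.0
```

View pics/t3b.png

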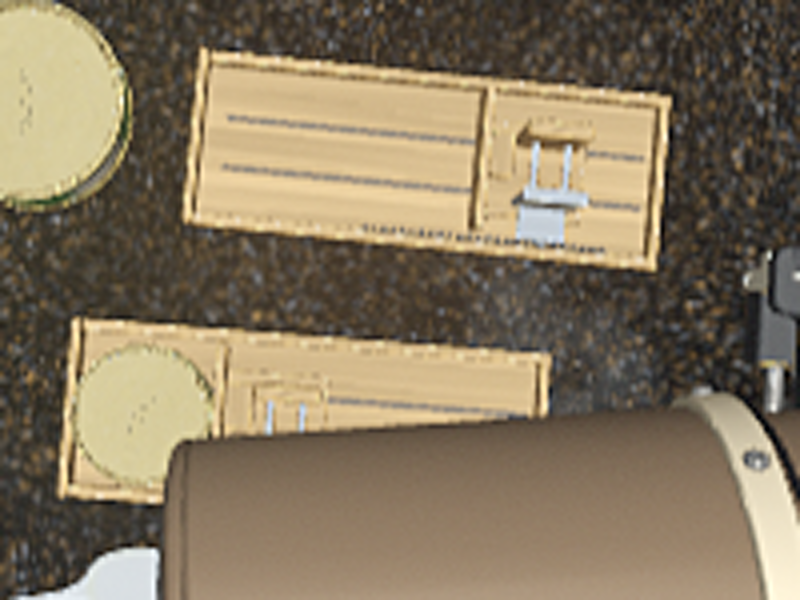

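drive_tool(increments=[[[1,0.4,0,0,0],[1,0.8,0,0,0],[1,1,0,0,0],[1,1,0,0,0]]])

```text
time_s: 11.5
tcp_pos: [0.4181, -0.2798, 0.2356]
eef_rot: [179.9, 0.0, -93.4]
contact_force: [0.4, 0.2, -0.1]
gripper_width: 0.0874
gripper_force: 0.0
```

drive_tool(increments=[[[1,0.4,0.2,0,0],[1,0.8,0.2,0,0],[1,1,0.2,0,0],[1,1,0.2,0,0]]])

```text
time_s: 12.0
tcp_pos: [0.3874, -0.3979, 0.2356]
eef_rot: [179.9, 0.0, -93.4]
contact_force: [-0.2, 1.5, -0.1]
gripper_width: 0.0874
gripper_force: 0.0
```

drive_tool(increments=[[[1,0.4,0.2,0,0],[1,0.8,0.2,0,0],[1,1,0.2,0,0],[1,1,0.2,0,0]]])

```text
time_s: 12.5
tcp_pos: [0.3567, -0.5159, 0.2355]
eef_rot: [180.0, 0.1, -93.4]
contact_force: [0.5, 1.7, -0.6]
gripper_width: 0.0878
gripper_force: 0.0
```

```bash
python3 - <<'E'
from plant import r,capture
import cv2
im=capture("top"); cv2.imwrite("pics/t4.png",im[:,:,::-1]); im=im[200:268,190:323]; cv2.imwrite("pics/t4b.png",cv2.resize(im[:,:,::-1],None,fx=6,fy=6,interpolation=cv2.INTER_CUBIC))
E
```

```text
(no output)
```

View pics/t4b.png

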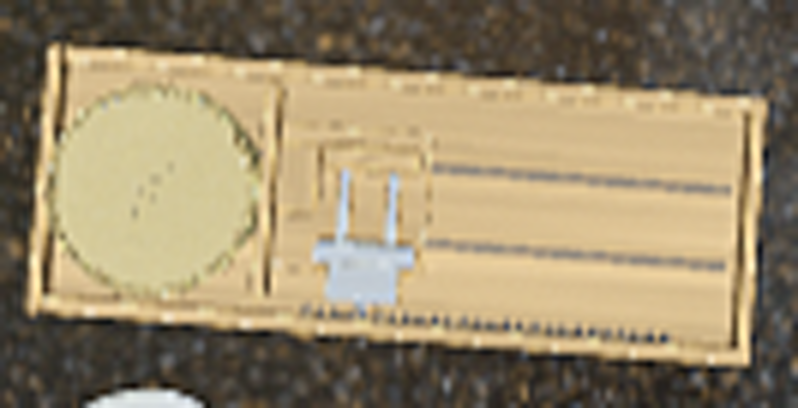

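```bash
python3 - <<'E'
from h import *
p=np.load("tray.npy");a=p[2]
def L(c,z):
    d=ray("top",crop(*c),z)[:2]-p[:2];return (np.array([np.cos(a)*d[0]+np.sin(a)*d[1],-np.sin(a)*d[0]+np.cos(a)*d[1]])*1e3).round(1)
for n,c,z in[("tin",(155,188),.046),("tinR",(260,193),.046),("tabL",(314,256),.069),("tabR",(412,256),.069),("divfar",(267,90),.048),("divnear",(262,290),.048),("divR far",(285,90),.048)]:print(n,L(c,z))
E
```

```text
tin [1.000e-01 1.002e+02]
tinR [ 1.2 57.6]
tabL [-21.   33.2]
tabR [-18.1  -5.3]
divfar [43.  57.9]
divnear [-37.5  53.7]
divR far [43.5 50.6]
```

The divider face now lies at about y = 57–58 mm in the tray frame, and the tin's edge is at 57.6 mm. The tin is centred at y ≈ 100 mm, where 101 mm would be touching the wall. The tab has sprung out into the rack, the empty tray's divider shows no sign of having moved, and the arm is clear, so I'm handing the job in.

```bash
python3 -c "
from plant import job
print(job.close_job())"
```

```text
the job is handed in; nothing more can be done
None
```

The job is handed in: the tin stands upright, held between the divider and the left end wall to within the 1–2 mm I could measure. The tab is back out in the rack, the empty tray's divider is where it was, and it took about 12.6 s. No verdict came back.

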